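# Carry the thread spool on its tray to the stitching board

## Task

The thread spool has rolled to one end of its crowned tray. Pick up the tray by its handle and, touching only the tray, tilt it so that the spool rolls back up onto the brown leather strip in the middle and stays there for at least 3 seconds with the tray held well clear of the table (6 cm or more), never running on to the opposite end. Then carry the tray over the dark red board with the spool on the strip, set it down gently in the middle of the board, lengthwise along it, and let go; the spool stays at rest on the strip. Leave the weight, the jar and the awl alone.

Things in the scene. Friction and masses are not known exactly. Their poses are not given: they have to be found in the camera images.
- tray: light wooden tray, nominal 0.6 kg, 252 mm long (its y) by 110 mm wide (its x). Origin: centre of its flat underside, z up. The floor is crowned along y: radius 2 m, height z = 9.6 mm - y^2/(4 m), so the spool rolls off to an end. Walls along the long edges, up to z = 30 mm, 100 mm apart inside. Turning it about its +x axis by a positive angle raises the +y end
- handle (a point): centre of the handle bar, at (0, 0, 130) mm in the tray's frame. Dark steel arch straight across the tray's middle: the bar runs along the tray's x, 16 mm thick in y (grasp it across this), 30 mm tall (z = 115 to 145 mm), 100 mm free between its two posts. The spool passes under it
- strip (a point): top of the crown, centre of the flush brown leather strip across the tray's middle, at (0, 0, 9.6) mm in the tray's frame; 50 mm along y (-25 to +25 mm), full width. The spool is on the strip when its centre is within 25 mm of y = 0; on a level tray it can rest by itself only within about 15 mm
- end_lip (a point): top of the inner face of the +y end lip, at (0, 120, 24) mm in the tray's frame; the other lip is at y = -120 mm. The spool's centre is at y = +-88 mm when it touches a lip; it starts at rest at the +y lip
- spool: red thread spool, two pale round flanges of radius 40 mm, 96 mm long, nominal 0.25 kg, lying across the tray (axis x, origin at its centre, 49.6 mm above the tray's underside at the middle). Rolls along the tray's y between the walls; with T the tray's turn about +x (rad) and y in m: acceleration along y = 7.2 x (y/2.04 - T) m/s2, less 0.73 of the tray's own, less rolling drag of about 0.08 m/s2
- board: fixed dark red slab, 330 mm long (its y) by 170 mm wide (its x), 20 mm thick; origin at the centre of its underside, so its top is 20 mm above the origin. It lies on the mat. Board and tray may lie either way round (left or right of the robot)
- weight: bystander: loose dark octagonal steel weight, 72 mm across, 42 mm tall, origin under its centre
- dye: bystander: loose small amber jar with black cap, 48 mm across, 75 mm tall, origin under its centre
- awl: bystander: loose awl with wooden handle lying on the mat, 150 mm long, about 30 mm thick
There are look-alikes about, which are no part of the job. Leave any green look-alike of the spool alone.

How it is judged:
On the way, in this order (a step that is already met when the one before it is completed fails the run):
1. the tray is in the air (underside 50 mm or more above the work surface) with the spool's centre within 25 mm of the middle of the tray, for 3 s on end (height (world z) of tray above 0.05 m and y of spool in the frame of tray between -0.025 and 0.025 m), for 3 s.
2. the tray is held over the board (centres within 50 mm, underside 20 mm or more above the board's top) with the spool on the strip (horizontal distance between tray and board below 0.05 m and height (world z) of tray above 0.043 m and y of spool in the frame of tray between -0.025 and 0.025 m), for 0.3 s.
At the end, for the whole second after the job is handed in: the tray stands flat on the board, centres within 30 mm, lengthwise directions within 0.12 rad, released and at rest, the spool at rest (under 20 mm/s) with its centre within 25 mm of the tray's middle (horizontal distance between tray and board below 0.03 m and angle between the y axis of tray and the y axis of board, either way round below 0.12 rad and z of tray in the frame of board between 0.017 and 0.024 m and angle between tray's own z axis and vertical below 0.03 rad and contact force between tray and board above 3 N and y of spool in the frame of tray between -0.025 and 0.025 m and z of spool in the frame of tray below 0.055 m and linear speed of each of tray, spool below 0.02 m/s); the robot touches nothing.
It fails at once if the spool runs on to the opposite (-y) end of the tray, or jumps or falls off it (y of spool in the frame of tray below -0.08 m or z of spool in the frame of tray above 0.07 m or height (world z) of spool below 0.03 m).
It fails at once if the robot touches the spool (contact force between any of the fingers, the arm and spool above 0.5 N).
It fails at once if the tray is tipped by more than 0.35 rad (angle between tray's own z axis and vertical above 0.35 rad).
It fails at once if the tray is slammed on the board (over 60 N) (contact force between tray and board above 60 N).
It fails at once if the weight, the jar or the awl is moved by more than 20 mm (distance of any of weight, dye, awl from where it was at the start of the episode above 0.02 m).
It also fails if it takes over 67 s, if anything falls off the work surface, if the arm or the gripper's body presses on something with over 40 N, if the wrist force passes 120 N, or if a joint passes its speed limit or range.

## Robot

A 7-joint arm with a two-finger parallel gripper is mounted at the origin on the work surface. World frame = base frame: x ahead of the robot, y to its left, z up, the work surface at z = 0. Lengths are in m, angles in rad, forces in N, time in s.
With the tool pointing down it reaches from about 0.425 to 0.875 m from the base axis. Payload 4.7 kg.
Tool frame: the origin (TCP) lies midway between the tips of the shut fingers; the grasp point (between the pads) lies 19 mm behind it; z points along the fingers, y is the line along which they close (so a half turn about z gives the same grasp; the last joint's range is limited). The gripper opens to 87 mm and grips with 3 to 60 N. Pads are 19 mm wide; open, the fingers measure 117 mm over their backs; the gripper's body (75 mm by 190 mm) begins 51 mm behind the grasp point.
Start: joints at [0.014, 0.321, -0.07, 1.45, 0.023, 1.371, -0.057], TCP at [0.65, -0, 0.223] pointing down, gripper open.
Joint ranges: [-2.86, 2.86], [-0.3, 2.09], [-1.38, 1.24], [0.06, 2.45], [-1.56, 4.7], [0.09, 2.05], [-2.69, 2.69]. Speed limits (rad/s): [2.57, 2.57, 3.14, 3.14, 3.14, 3.14, 3.14].

## Interface

Orientations are given as a rotation vector (axis times angle).
In Python, from bench import ctrl gives the robot as it stands. The module is installed in compiled form; this text tells all that it offers.
- The arm moves only by the tool carry_out, never from a script. Its argument "steps" is a list of rows, each a list of 7 numbers: the turn, a rotation vector about the world's x, y, z in degrees, then the shift along the world's x, y, z in cm, then the opening, from 0 (shut) to 1 (fully open). A call has 1 to 12 rows; each row is the pose to reach, as a shift and turn from the pose commanded when the call began; what a row does not reach only later rows make up. A row lasts 1/10 s, in which the tool goes at most 50 mm and 8.59 degrees, less where a joint would pass 70% of its speed; a pose out of reach is approached as far as the arm can. A call with a gripper value outside its range is refused whole. The fingers move at their own pace and stop on an object; "squeeze" is the grip in N (left out, the last holds). Time passes only in rows, so rows that repeat a pose let the fingers close. It gives the time, the measured TCP pose, the force, the opening and the grip force at its end, in the units of the state.
- ctrl.get_state(): the state, without advancing time (a new reading comes with each control period).
- ctrl.get_image(name): name is "scene" or "side" or "wrist"; returns a dict with "pixels" (420x560x3 uint8, red, green, blue), "camera_matrix" (3x3 intrinsics, pixels), "cam_to_world" (4x4, takes a point from camera to world coordinates); the wrist camera has in their place "T_tool_cam" (4x4, takes a point from camera to tool coordinates, whose origin is the TCP and whose axes are the flange's). Camera axes: x right, y down, z forward; pixel columns grow to the right and rows downward; lengths in m; the calibration is good to about 2 mm. The wrist camera is an equidistant fisheye: a pixel r from the principal point sees the ray r / f radians off the axis. A picture is of the moment at which its call begins: read the wrist's pose just before it. There is no depth.
- ctrl.close_job(): hands the job in; it is judged then, once.
The state is a dict: "time": time; "joint_positions": joint angles; "qd": joint speeds; "joint_torque": joint torques, N m; "position": TCP position; "tool_rot": TCP orientation; "ft_force": force on the tool from outside, world axes, zero at the start; "torque": the same for the moment, N m; "grip_width": opening from 0.0 (shut) to 1.0 (fully open); "grip_force": force on a finger pad.
Only numpy, scipy, OpenCV 4.12 (cv2) and the standard library are available. Lean on these libraries where they do the work, as an engineer would, in place of code of your own. Each camera call takes 0.05 s, during which the arm holds its last target. There are 200 camera calls.

## Working session

There is one attempt and no reset: what is moved stays moved. The work goes in short steps, Python scripts to look and compute and a tool call to move; the robot and the scene stay as the last step left them, time stands still between calls to the robot, and variables do not carry over. Pictures are saved under pics/ and viewed, at most 10 in all, crops included, and the job is handed in when it is done.

Besides the shell and the picture viewer there is one more tool, called after "Call:" as a command line: name --pt "numbers of a row" for each row, then --argument value for the rest. carry_out: Moves the arm, as the interface text tells. Its arguments: {"type":"object","properties":{"steps":{"type":"array","items":{"type":"array","items":{"type":"number"}}},"squeeze":{"type":"number"}},"required":["steps"]}

```bash
mkdir -p pics
cat > h.py <<'E'
import numpy as np, cv2
from bench import ctrl
from scipy.spatial.transform import Rotation as R
def grab(n,fn=None):
    d=ctrl.get_image(n); 
    if fn: cv2.imwrite('pics/'+fn,d['pixels'][:,:,::-1])
    return d
def ray(d,u,v):
    K=d['camera_matrix'];T=d['cam_to_world']
    r=T[:3,:3]@np.linalg.inv(K)@[u,v,1]; return T[:3,3],r
def onz(d,u,v,z):
    o,r=ray(d,u,v); return o+r*(z-o[2])/r[2]
def proj(d,p):
    T=np.linalg.inv(d['cam_to_world']); q=d['camera_matrix']@(T[:3,:3]@np.array(p)+T[:3,3]); return q[:2]/q[2]
def tri(d1,p1,d2,p2):
    o1,r1=ray(d1,*p1);o2,r2=ray(d2,*p2)
    A=np.stack([r1,-r2],1);s=np.linalg.lstsq(A,o2-o1,rcond=None)[0]
    a=o1+s[0]*r1;b=o2+s[1]*r2
    return (a+b)/2,np.linalg.norm(a-b)
E
python3 - <<'E'
from h import *
a=grab('scene','a.png');b=grab('side','b.png')
import pickle;pickle.dump((a,b),open('ab.pkl','wb'))
for d in(a,b):print(d['cam_to_world'].round(3).tolist(),d['camera_matrix'].round(1).tolist())
s=ctrl.get_state();print(s['time'],s['position'],s['tool_rot'],s['ft_force'])
E
```

```text
[[-0.724, 0.585, -0.365, 0.882], [0.69, 0.615, -0.382, 0.412], [0.001, -0.528, -0.849, 0.916], [0.0, 0.0, 0.0, 1.0]] [[385.8, 0.0, 284.6], [0.0, 385.8, 207.7], [0.0, 0.0, 1.0]]
[[-0.917, -0.259, 0.303, 0.352], [-0.398, 0.562, -0.725, 0.593], [0.018, -0.786, -0.619, 0.562], [0.0, 0.0, 0.0, 1.0]] [[386.9, 0.0, 276.5], [0.0, 386.9, 212.9], [0.0, 0.0, 1.0]]
0.1 [ 6.49487686e-01 -4.17123986e-05  2.21547823e-01] [-2.22053508e+00 -2.22067243e+00  2.05966494e-03] [ 0.17516636 -0.40554094 -0.21963858]
```

View pics/a.png

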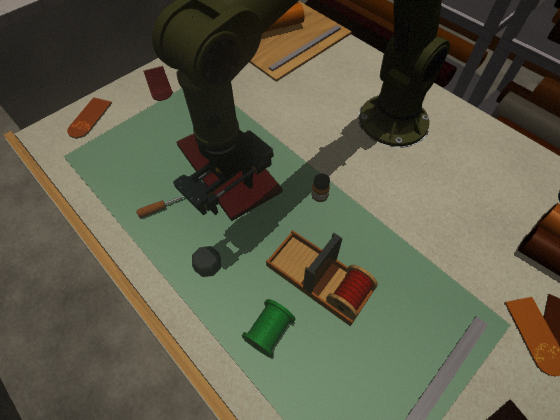

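View pics/b.png

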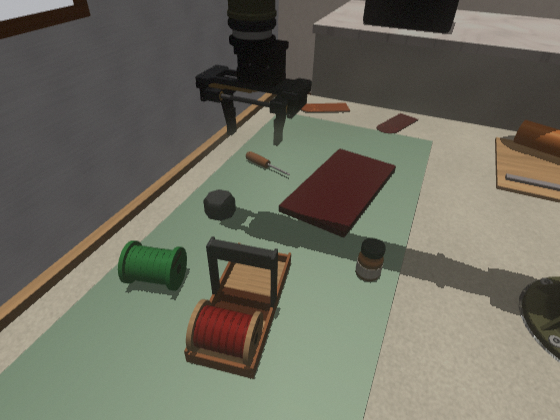

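Scene view: the tray is at (322,278) with the red spool at its right-hand end (352,290). The look-alikes are the green spool at (269,327) and a small dark red leather scrap at (157,83). The board is the slab at (230,175), or (340,188) in the side view. I choose the red spool's tray and the slab on the mat, and check with a close crop.

Run:
```python
from h import *
import pickle
a,b=pickle.load(open('ab.pkl','rb'))
pa,pb=a['pixels'],b['pixels']
ca=cv2.resize(pa[225:330,255:385],(520,420),interpolation=cv2.INTER_CUBIC)[:, :390] if 0 else cv2.resize(pa[225:330,260:385],None,fx=3.2,fy=3.2,interpolation=cv2.INTER_CUBIC)
cb=cv2.resize(pb[230:375,180:300],None,fx=3.2,fy=3.2,interpolation=cv2.INTER_CUBIC)
H=np.zeros((600,800,3),np.uint8);H[:ca.shape[0],:ca.shape[1]]=ca;H[:cb.shape[0],405:405+cb.shape[1]]=cb[:, :395]
cv2.imwrite('pics/c.png',H[:,:,::-1])
# board in side view
hsv=cv2.cvtColor(pb,cv2.COLOR_RGB2HSV)
m=((hsv[...,0]<8)|(hsv[...,0]>172))&(hsv[...,1]>120)&(hsv[...,2]<110)&(hsv[...,2]>30)
m=m.astype(np.uint8)*255;m[:,:280]=0;m[:140]=0;m[240:]=0;m[:,400:]=0
m=cv2.morphologyEx(m,cv2.MORPH_OPEN,np.ones((3,3)))
c=max(cv2.findContours(m,0,2)[0],key=cv2.contourArea)
print(cv2.contourArea(c))
q=cv2.approxPolyDP(cv2.convexHull(c),4,True)[:,0];print(q.tolist())
for p in q:print(p,onz(b,*p,.02).round(3),onz(b,*p,0).round(3), pb[p[1],p[0]])
print(pb[180:245:4,345].tolist())
```

```text
4472.0
[[389, 170], [348, 225], [283, 206], [336, 152], [385, 163]]
[389 170] [ 0.418 -0.337  0.02 ] [ 0.421 -0.371  0.   ] [73 41 37]
[348 225] [ 0.458 -0.068  0.02 ] [ 0.462 -0.093  0.   ] [67 37 32]
[283 206] [ 0.614 -0.072  0.02 ] [ 0.623 -0.097  0.   ] [68 40 35]
[336 152] [ 0.575 -0.37   0.02 ] [ 0.583 -0.406  0.   ] [75 43 36]
[385 163] [ 0.435 -0.369  0.02 ] [ 0.438 -0.404  0.   ] [74 42 39]
[[73, 37, 35], [72, 35, 31], [71, 33, 32], [71, 35, 34], [72, 36, 34], [72, 36, 32], [71, 32, 30], [68, 34, 31], [72, 36, 33], [71, 36, 32], [68, 33, 31], [74, 40, 38], [40, 28, 20], [35, 29, 23], [55, 62, 51], [68, 77, 65], [67, 76, 65]]
```

View pics/c.png

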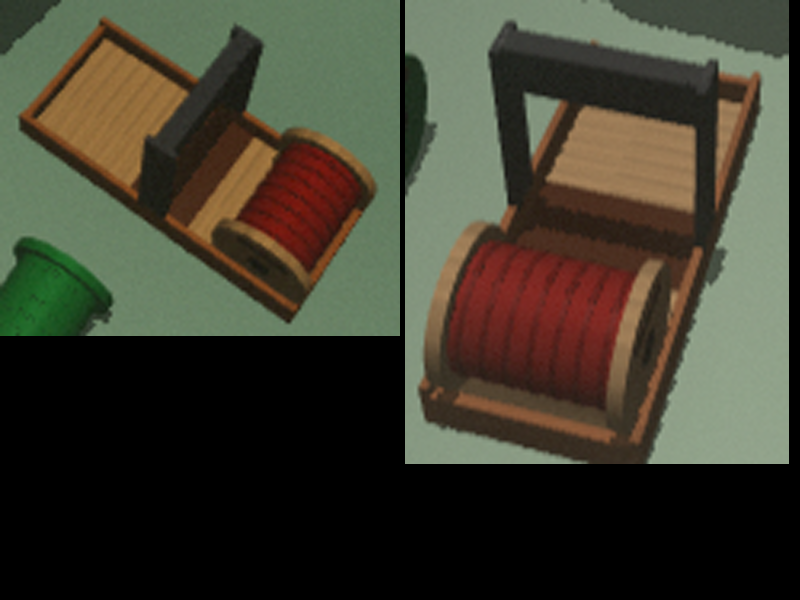

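The crop shows the tray with the brown strip under the dark handle and the red spool at the lower-right end, so the choice is right. Next I refine the poses.

Run:
```python
from h import *
import pickle
a,b=pickle.load(open('ab.pkl','rb'))
pb=b['pixels'].astype(int)
m=((pb[...,0]>pb[...,1]+18)&(pb[...,0]>52)&(pb[...,0]<130)).astype(np.uint8)*255
m[:,:278]=0;m[:145]=0;m[240:]=0;m[:,402:]=0
m=cv2.morphologyEx(m,cv2.MORPH_OPEN,np.ones((2,2)))
c=max(cv2.findContours(m,0,1)[0],key=cv2.contourArea)[:,0]
P=np.array([onz(b,*p,.02)[:2] for p in c],np.float32)
r=cv2.minAreaRect(P*1000);print('board',r);print(cv2.boxPoints(r).round().tolist())
g=lambda u,v:(u/3.2+260,v/3.2+225); s=lambda u,v:((u-405)/3.2+180,v/3.2+230)
for n,p in dict(A=(103,20),B=(22,115),C=(291,310),D=(362,212)).items(): print(n,onz(a,*g(*p),.03).round(4))
for n,p in dict(A=(758,76),D=(424,385)).items(): print('side',n,onz(b,*s(*p),.03).round(4))
for n,p,q in (('hfar',(247,36),(712,68)),('hnear',(157,140),(507,30))): print(n,tri(a,g(*p),b,s(*q)))
```

```text
board ((512.3719482421875, -215.74073791503906), (325.0677490234375, 167.21678161621094), 80.83018493652344)
[[404.0, -363.0], [569.0, -390.0], [621.0, -69.0], [456.0, -42.0]]
A [0.5369 0.0792 0.03  ]
B [0.641  0.0959 0.03  ]
C [0.6035 0.34   0.03  ]
D [0.5103 0.3285 0.03  ]
side A [0.5359 0.0772 0.03  ]
side D [0.6027 0.3383 0.03  ]
hfar (array([0.51754221, 0.20041243, 0.14971842]), np.float64(0.005195889137746189))
hnear (array([0.62024599, 0.21343889, 0.14826746]), np.float64(2.642973129880984e-05))
```

Call:
carry_out --pt "0 0 -5 -0.4 1.0 0 1" --pt "0 0 -13 -1.2 3.2 0.3 1" --pt "0 0 -21 -2 5.4 0.6 1" --pt "0 0 -29 -2.8 7.5 1 1" --pt "0 0 -37 -3.6 9.6 1 1" --pt "0 0 -45 -4.4 11.7 1 1" --pt "0 0 -53 -5.2 13.8 1 1" --pt "0 0 -61 -6 15.9 1 1" --pt "0 0 -69 -6.8 18 1 1" --pt "0 0 -76 -7.5 19.9 1 1" --pt "0 0 -81 -7.9 20.9 1 1" --pt "0 0 -81 -7.9 20.9 1 1" --squeeze 60

```text
time: 1.3
position: [0.5698, 0.2113, 0.2321]
tool_rot: [-3.131, -0.252, 0.002]
ft_force: [-0.1, 0.4, 0.7]
grip_width: 1.0
grip_force: 0.0
```

Run:
```python
from h import *
s=ctrl.get_state();print(s['time'],s['position'],s['tool_rot'],s['ft_force'])
a=grab('scene');b=grab('side');w=grab('wrist')
import pickle;pickle.dump((a,b,w,s),open('ab2.pkl','wb'))
cv2.imwrite('pics/d.png',cv2.resize(np.vstack([np.hstack([a['pixels'],b['pixels']]),np.hstack([w['pixels'],w['pixels']*0])]),(800,600))[:,:,::-1])
print(w['T_tool_cam'].round(4).tolist(),w['camera_matrix'].round(1).tolist())
```

```text
1.3 [0.56976054 0.21133568 0.23208695] [-3.13086007e+00 -2.52195275e-01  1.94967994e-03] [-0.11015312  0.38341584  0.65968398]
[[0.0013, -0.9523, -0.3053, 0.0839], [1.0, 0.0009, 0.0012, -0.0008], [-0.0009, -0.3053, 0.9523, -0.1625], [0.0, 0.0, 0.0, 1.0]] [[325.2, 0.0, 279.5], [0.0, 325.2, 209.1], [0.0, 0.0, 1.0]]
```

View pics/d.png

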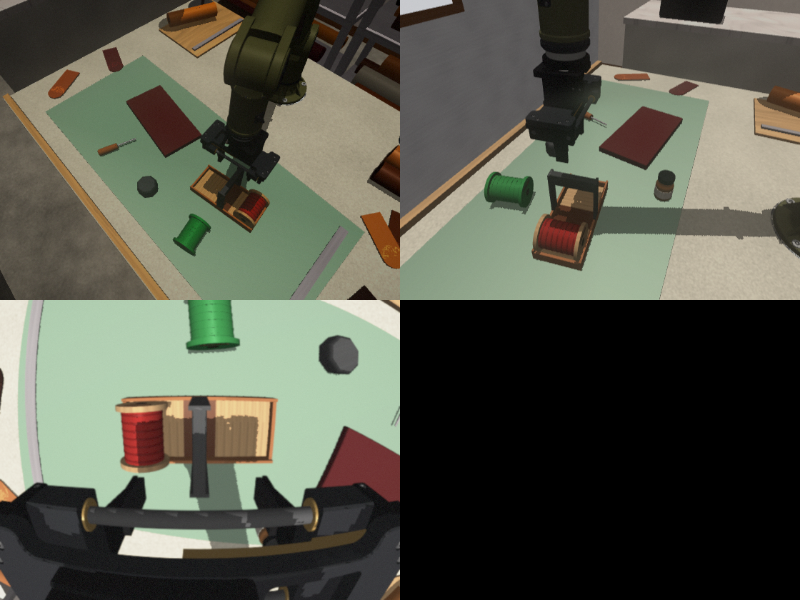

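Wrist view: the handle at panel column 200 is centred between the fingers (130 and 270) and parallel to the pads, and the red spool is at the left (+y) end. The board is now clear of the arm in both views.

```bash
cat >> h.py <<'E'
def wray(w,u,v):
    K=w['camera_matrix'];x=(u-K[0,2])/K[0,0];y=(v-K[1,2])/K[1,1];t=np.hypot(x,y)+1e-12
    d=np.array([np.sin(t)*x/t,np.sin(t)*y/t,np.cos(t)]);T=w['T_tool_cam'];return T[:3,3],T[:3,:3]@d
def wonz(w,s,u,v,z):
    o,d=wray(w,u,v);Rt=R.from_rotvec(s['tool_rot']).as_matrix();o=Rt@o+s['position'];d=Rt@d
    return o+d*(z-o[2])/d[2]
E
python3 - <<'E'
from h import *
import pickle
a,b,w,s=pickle.load(open('ab2.pkl','rb'))
for nm,d in (('scene',a),('side',b)):
    p=d['pixels'].astype(int)
    m=((p[...,0]>p[...,1]+18)&(p[...,0]>(52 if nm=='side' else 40))&(p[...,0]<130)).astype(np.uint8)*255
    x0,x1,y0,y1=(278,402,145,240) if nm=='side' else (170,290,115,225)
    k=np.zeros_like(m);k[y0:y1,x0:x1]=m[y0:y1,x0:x1]
    k=cv2.morphologyEx(k,cv2.MORPH_OPEN,np.ones((2,2)))
    c=max(cv2.findContours(k,0,1)[0],key=cv2.contourArea)[:,0]
    P=np.array([onz(d,*q,.02)[:2] for q in c],np.float32)
    r=cv2.minAreaRect(P*1000);print(nm,r,cv2.boxPoints(r).round().tolist())
for u,v in ((267,140),(290,140),(266,275),(291,275)):print('bar',wonz(w,s,u,v,.145).round(4))
for n,(u,v) in dict(tl=(122,398),tr=(277,398),br=(273,463),bl=(150,470)).items():print(n,wonz(w,s,u*1.4,(v-300)*1.4,.03).round(4))
E
```

```text
scene ((515.8372802734375, -213.19065856933594), (326.2198181152344, 167.93197631835938), 81.04447937011719) [[408.0, -361.0], [573.0, -387.0], [624.0, -65.0], [458.0, -39.0]]
side ((512.2625122070312, -215.46453857421875), (326.02508544921875, 167.70590209960938), 80.75811004638672) [[403.0, -363.0], [569.0, -390.0], [621.0, -68.0], [456.0, -41.0]]
bar [0.6268 0.2309 0.145 ]
bar [0.6296 0.2136 0.145 ]
bar [0.5117 0.2144 0.145 ]
bar [0.5153 0.1928 0.145 ]
tl [0.603  0.3449 0.03  ]
tr [0.6434 0.0969 0.03  ]
br [0.5329 0.0764 0.03  ]
bl [0.4861 0.2852 0.03  ]
```

Call:
carry_out --pt "0 0 0 0.1 0.1 -2 1" --pt "0 0 0 0.1 0.1 -5 1" --pt "0 0 0 0.1 0.1 -8 1" --pt "0 0 0 0.1 0.1 -10.5 1" --pt "0 0 0 0.1 0.1 -12 1" --pt "0 0 0 0.1 0.1 -12.1 1" --pt "0 0 0 0.1 0.1 -12.1 0.5" --pt "0 0 0 0.1 0.1 -12.1 0.3" --pt "0 0 0 0.1 0.1 -12.1 0.2" --pt "0 0 0 0.1 0.1 -12.1 0.1" --pt "0 0 0 0.1 0.1 -12.1 0" --pt "0 0 0 0.1 0.1 -12.1 0" --squeeze 60

```text
time: 2.65
position: [0.5721, 0.21, 0.1119]
tool_rot: [3.132, 0.247, 0.001]
ft_force: [1.0, -0.0, 0.5]
grip_width: 0.538
grip_force: 0.0
```

Call:
carry_out --pt "0 0 0 0 0 0 0" --pt "0 0 0 0 0 0 0" --pt "0 0 0 0 0 0 0"

```text
time: 2.95
position: [0.572, 0.21, 0.1116]
tool_rot: [3.132, 0.247, -0.0]
ft_force: [-0.1, 0.5, 0.2]
grip_width: 0.266
grip_force: 0.0
```

Call:
carry_out --pt "0 0 0 0 0 0 0" --pt "0 0 0 0 0 0 0" --pt "0 0 0 0 0 0 0" --pt "0 0 0 0 0 0 0"

```text
time: 3.35
position: [0.5721, 0.2094, 0.1115]
tool_rot: [3.131, 0.246, -0.0]
ft_force: [-0.1, -2.6, 0.4]
grip_width: 0.177
grip_force: 60.0
```

Run:
```python
from h import *
s=ctrl.get_state();print(s['time'],s['position'],s['tool_rot'],s['ft_force'],s['grip_force'],s['grip_width'])
w=grab('wrist','e.png')
```

```text
3.35 [0.5720947  0.20937036 0.11151711] [ 3.13117613e+00  2.45798244e-01 -2.81251476e-04] [-0.08311074 -2.60538748  0.44940789] 59.99783978295454 0.17720583493974182
```

View pics/e.png

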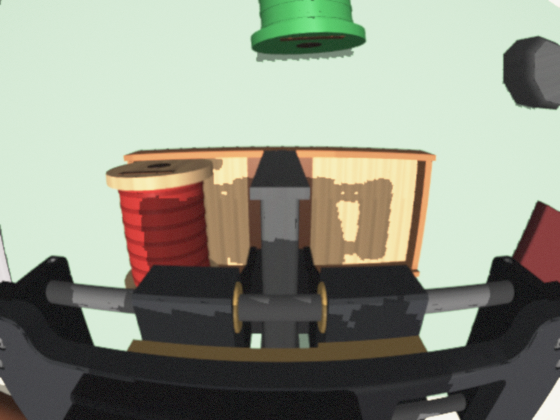

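Wrist view: the pads hold the bar, and the spool's red body is at columns 120-208 on rows 190-260, so this camera can track it in the tray's own frame. I'll lift, then calibrate the tracker.

Call:
carry_out --pt "0 0 0 0 0 0.3 0" --pt "0 0 0 0 0 1 0" --pt "0 0 0 0 0 2.2 0" --pt "0 0 0 0 0 3.6 0" --pt "0 0 0 0 0 5 0" --pt "0 0 0 0 0 6.4 0" --pt "0 0 0 0 0 7.8 0" --pt "0 0 0 0 0 9 0" --pt "0 0 0 0 0 9.7 0" --pt "0 0 0 0 0 10 0" --pt "0 0 0 0 0 10 0" --pt "0 0 0 0 0 10 0"

```text
time: 4.6
position: [0.5716, 0.2098, 0.2108]
tool_rot: [3.131, 0.246, -0.002]
ft_force: [0.1, -0.4, -9.5]
grip_width: 0.179
grip_force: 60.0
```

```bash
cat > track.py <<'E'
from h import *
def edges(w,r_col=.030):
    p=w['pixels'].astype(int);m=(p[...,0]>2.3*p[...,1])&(p[...,0]>1.8*p[...,2])&(p[...,0]>35)
    out=[]
    for v in range(195,236,4):
        u=np.where(m[v,60:440])[0]+60
        if len(u)>4: out.append((v,u.min(),u.max()))
    return np.array(out)
def ang(w,u,v):
    o,d=wray(w,u,v);return np.arctan2(d[1],d[2])
def est(w,r=.0297,zc=.062):
    h=zc-w['T_tool_cam'][2,3];y0=w['T_tool_cam'][1,3];res=[]
    e=edges(w)
    f=lambda y:np.arctan2(y-y0,h); 
    ys=np.linspace(-.1,.1,2001);al=np.arcsin(r/np.hypot(ys-y0,h))
    L=[];Rr=[]
    for v,l,u in e:
        a1,a2=ang(w,l-.5,v),ang(w,u+.5,v)
        # sign: which image side is + angle
        s=np.sign(ang(w,400,v)-ang(w,100,v))
        if not 244<l<314:L.append(np.interp(s*a1,*sorted_xy(s*(f(ys))-al,ys)))
        if not 244<u<314:Rr.append(np.interp(s*a2,*sorted_xy(s*(f(ys))+al,ys)))
    md=lambda q:(round(float(np.median(q))*1e3,1),len(q)) if q else None
    return s,md(L),md(Rr)
def sorted_xy(x,y):
    i=np.argsort(x);return x[i],y[i]
def snap(k=1):
    for _ in range(k):
        s=ctrl.get_state();w=grab('wrist')
        up=R.from_rotvec(s['tool_rot']).as_matrix()
        ty=np.array([-np.sin(.159),np.cos(.159),0]);
        yt=up[:,1]*np.sign(up[:,1]@ty)
        print(round(s['time'],3),'spool',est(w),'tilt',round(float(np.arcsin(yt[2])),4),'pos',np.round(s['position'],4),'F',np.round(s['ft_force'],1))
    return s,w
E
python3 - <<'E'
from track import *
s,w=snap(2);print(edges(w)[::3].tolist());print(s['torque'])
grab('side','f.png')
E
```

```text
4.6 spool (np.float64(1.0), (-90.3, 11), (-87.1, 11)) tilt -0.0004 pos [0.5716 0.2098 0.2108] F [ 0.1 -0.4 -9.5]
4.65 spool (np.float64(1.0), (-90.3, 11), (-87.1, 11)) tilt -0.0005 pos [0.5715 0.2098 0.2106] F [ 0.7 -1.  -9.4]
[[195, 121, 203], [207, 123, 203], [219, 124, 204], [231, 126, 205]]
[-0.20378775  0.09003252  0.01657892]
```

View pics/f.png

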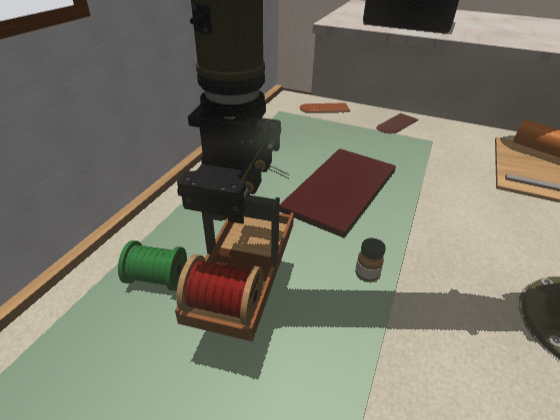

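Side view: the tray is clear of the table with the spool at its +y lip around (215,290). Now the first tilt, pivoting near spool height.

Call:
carry_out --pt "1.5 0.24 0 0.03 -0.16 0 0" --pt "3.0 0.48 0 0.05 -0.32 0 0" --pt "4.24 0.68 0 0.07 -0.45 0 0" --pt "4.24 0.68 0 0.07 -0.45 0 0"

```text
time: 5.15
position: [0.5735, 0.2029, 0.2116]
tool_rot: [-3.058, -0.235, 0.009]
ft_force: [0.6, -0.4, -8.9]
grip_width: 0.183
grip_force: 60.0
```

```bash
sed -i 's/r=.0297/r=.0281/' track.py; python3 -c "
from track import *
snap(2)"
```

```text
5.15 spool (np.float64(1.0), (-89.3, 11), (-82.8, 11)) tilt 0.0743 pos [0.5735 0.2029 0.2116] F [ 0.6 -0.4 -8.9]
5.2 spool (np.float64(1.0), (-87.0, 11), (-80.4, 11)) tilt 0.0744 pos [0.5732 0.2038 0.2116] F [ 0.   0.1 -9.2]
```

```bash
sed -i 's/r=.0281/r=.0313/' track.py
cat >> track.py <<'E'
def sim(y,v,T0,T1,n,drag=.08,tail=.1,lag=.08):
    T=T0;dt=.005;t=0
    while t<n*.1+tail:
        tgt=T0+(T1-T0)*min(1,t/.1);T+=(tgt-T)*dt/(lag/2)
        a=7.2*(y/2.04-T)
        if abs(v)<1e-3 and abs(a)<drag:v=0
        else: v+=(a-drag*np.sign(v if abs(v)>1e-3 else a))*dt
        y+=v*dt;t+=dt
    return y,v
def plan(y,v,T0,n=2,y0=.0):
    """best constant T1 for n rows so that v follows the wanted speed"""
    best=[]
    for T1 in np.radians(np.arange(-4,9,.1)):
        ye,ve=sim(y,v,T0,T1,n);vd=-min(.07,np.sqrt(.12*max(ye-y0,0)))
        best.append((abs(ve-vd),np.degrees(T1),ye,ve,vd))
    b=min(best);d=b[1]-np.degrees(T0)
    print('T0 %.2f T1 %.2f dT %.2f deg'%(np.degrees(T0),b[1],d),'row rot %.2f %.2f shift %.3f %.3f'%(.987*d,.158*d,.017*d,-.105*d),'-> y %.1f v %.1f'%(b[2]*1e3,b[3]*1e3))
E
python3 -c "
from track import *
plan(.0803,-.052,.0743,2)
plan(.0803,-.052,.0743,3)"
```

```text
T0 4.26 T1 2.60 dT -1.66 deg row rot -1.64 -0.26 shift -0.028 0.174 -> y 60.9 v -69.0
T0 4.26 T1 2.50 dT -1.76 deg row rot -1.73 -0.28 shift -0.030 0.184 -> y 54.5 v -69.1
```

Call:
carry_out --pt "-1.6 -0.26 0 -0.03 0.17 0 0" --pt "-1.6 -0.26 0 -0.03 0.17 0 0"

```text
time: 5.45
position: [0.5717, 0.2097, 0.2117]
tool_rot: [-3.085, -0.248, 0.006]
ft_force: [-0.3, 1.5, -9.1]
grip_width: 0.175
grip_force: 60.0
```

```bash
python3 -c "
from track import *
snap(2)"
```

```text
5.45 spool (np.float64(1.0), (-70.2, 11), (-69.2, 11)) tilt 0.0471 pos [0.5717 0.2097 0.2117] F [-0.3  1.5 -9.1]
5.5 spool (np.float64(1.0), (-67.8, 11), (-66.6, 11)) tilt 0.0474 pos [0.5718 0.2094 0.2116] F [ 0.3  1.4 -9.8]
```

```bash
python3 -c "
from track import *
plan(.064,-.05,.0473,2)
plan(.064,-.05,.0473,3)"
```

```text
T0 2.71 T1 2.70 dT -0.01 deg row rot -0.01 -0.00 shift -0.000 0.001 -> y 46.6 v -68.7
T0 2.71 T1 2.50 dT -0.21 deg row rot -0.21 -0.03 shift -0.004 0.022 -> y 40.5 v -71.0
```

Call:
carry_out --pt "-0.1 -0.02 0 0 0.01 0 0" --pt "-0.3 -0.05 0 -0.01 0.03 0 0"

```text
time: 5.75
position: [0.5724, 0.2073, 0.2116]
tool_rot: [-3.091, -0.243, 0.005]
ft_force: [-0.0, 0.4, -9.0]
grip_width: 0.176
grip_force: 60.0
```

```bash
python3 -c "
from track import *
snap(2)"
```

```text
5.75 spool (np.float64(1.0), (-57.9, 11), (-58.1, 10)) tilt 0.0409 pos [0.5724 0.2073 0.2116] F [-0.   0.4 -9. ]
5.8 spool (np.float64(1.0), (-55.6, 11), None) tilt 0.0409 pos [0.5723 0.2075 0.2116] F [ 0.3 -0.3 -9.1]
```

```bash
python3 -c "
from track import *
plan(.0527,-.045,.0409,2)
for d in (0,-.2,-.4,-.6,-.8):print(d,sim(.0527,-.045,.0409,.0409+np.radians(d),3))"
```

```text
T0 2.34 T1 2.50 dT 0.16 deg row rot 0.15 0.02 shift 0.003 -0.016 -> y 36.7 v -65.5
0 (np.float64(0.03053882786332292), np.float64(-0.07063555622764023))
-0.2 (np.float64(0.0318551210319954), np.float64(-0.062291577349703926))
-0.4 (np.float64(0.033171414200667826), np.float64(-0.05394759847176767))
-0.6 (np.float64(0.034487707369340315), np.float64(-0.04560361959383138))
-0.8 (np.float64(0.03580400053801277), np.float64(-0.03725964071589506))
```

Aim for about -0.055 m/s: dT ≈ -0.3°, 2 rows.

Call:
carry_out --pt "-0.1 -0.02 0 0 0.01 0 0" --pt "-0.3 -0.05 0 -0.01 0.03 0 0"

```text
time: 6.05
position: [0.5723, 0.2076, 0.2116]
tool_rot: [-3.096, -0.243, 0.004]
ft_force: [0.3, 0.4, -8.5]
grip_width: 0.175
grip_force: 60.0
```

```bash
python3 -c "
from track import *
snap(2)
for y,v in ((.0405,-.05),(.0405,-.06)):
  for d in (0,-.3,-.6,-.9,-1.2):print(y,v,d,sim(y,v,.036,.036+np.radians(d),2))"
```

```text
6.05 spool (np.float64(1.0), (-46.3, 11), None) tilt 0.0357 pos [0.5723 0.2076 0.2116] F [ 0.3  0.4 -8.5]
6.1 spool (np.float64(1.0), (-44.3, 11), None) tilt 0.0358 pos [0.5722 0.2079 0.2116] F [ 0.3  0.1 -8.6]
0.0405 -0.05 0 (np.float64(0.022989471158634076), np.float64(-0.06947665635075352))
0.0405 -0.05 -0.3 (np.float64(0.02391765887578952), np.float64(-0.0612188923746248))
0.0405 -0.05 -0.6 (np.float64(0.024845846592945024), np.float64(-0.05296112839849597))
0.0405 -0.05 -0.9 (np.float64(0.025774034310100453), np.float64(-0.04470336442236724))
0.0405 -0.05 -1.2 (np.float64(0.026702222027255893), np.float64(-0.03644560044623851))
0.0405 -0.06 0 (np.float64(0.019828153670948277), np.float64(-0.08107947456277548))
0.0405 -0.06 -0.3 (np.float64(0.020756341388103745), np.float64(-0.07282171058664662))
0.0405 -0.06 -0.6 (np.float64(0.021684529105259195), np.float64(-0.0645639466105179))
0.0405 -0.06 -0.9 (np.float64(0.022612716822414686), np.float64(-0.056306182634389086))
0.0405 -0.06 -1.2 (np.float64(0.023540904539570112), np.float64(-0.048048418658260345))
```

Call:
carry_out --pt "-0.1 -0.02 0 0 0.01 0 0" --pt "-0.3 -0.05 0 -0.01 0.03 0 0"

```text
time: 6.35
position: [0.5722, 0.2079, 0.2116]
tool_rot: [-3.102, -0.244, 0.004]
ft_force: [-1.3, -0.0, -8.6]
grip_width: 0.178
grip_force: 60.0
```

```bash
python3 -c "
from track import *
snap(2)"
```

```text
6.35 spool (np.float64(1.0), (-35.0, 11), None) tilt 0.0304 pos [0.5722 0.2079 0.2116] F [-1.3 -0.  -8.6]
6.4 spool (np.float64(1.0), (-32.8, 11), None) tilt 0.0304 pos [0.5721 0.2082 0.2116] F [-0.5 -0.7 -9.1]
```

Call:
carry_out --pt "-0.15 -0.02 0 0 0.02 0 0" --pt "-0.4 -0.06 0 -0.01 0.04 0 0"

```text
time: 6.65
position: [0.5721, 0.2084, 0.2116]
tool_rot: [-3.109, -0.244, 0.003]
ft_force: [0.8, -0.2, -10.1]
grip_width: 0.175
grip_force: 60.0
```

```bash
python3 -c "
from track import *
snap(2)"
```

```text
6.65 spool (np.float64(1.0), (-22.7, 11), None) tilt 0.0234 pos [0.5721 0.2084 0.2116] F [  0.8  -0.2 -10.1]
6.7 spool (np.float64(1.0), (-20.2, 11), None) tilt 0.0233 pos [0.572  0.2087 0.2116] F [-0.6  0.4 -8.8]
```

Call:
carry_out --pt "-0.8 -0.13 0 -0.01 0.09 0 0" --pt "-0.9 -0.14 0 -0.02 0.1 0 0"

```text
time: 6.95
position: [0.5716, 0.2103, 0.2116]
tool_rot: [-3.124, -0.247, 0.001]
ft_force: [0.5, 0.2, -9.8]
grip_width: 0.177
grip_force: 60.0
```

```bash
python3 -c "
from track import *
s,w=snap(2);print(edges(w).tolist())"
```

```text
6.95 spool (np.float64(1.0), (-10.1, 11), None) tilt 0.0078 pos [0.5716 0.2103 0.2116] F [ 0.5  0.2 -9.8]
7.0 spool (np.float64(1.0), (-8.8, 11), None) tilt 0.0079 pos [0.5715 0.2103 0.2116] F [ 1.2 -0.7 -8.7]
[[195, 225, 312], [199, 224, 313], [203, 225, 312], [207, 225, 312], [211, 226, 311], [215, 225, 312], [219, 226, 311], [223, 226, 311], [227, 226, 311], [231, 226, 311], [235, 227, 311]]
```

Call:
carry_out --pt "-0.1 -0.02 0 0 0.01 0 0" --pt "-0.2 -0.03 0 0 0.02 0 0"

```text
time: 7.25
position: [0.5719, 0.2095, 0.2116]
tool_rot: [-3.128, -0.246, 0.001]
ft_force: [0.1, -0.7, -9.4]
grip_width: 0.178
grip_force: 60.0
```

```bash
python3 -c "
from track import *
s,w=snap(2)"
```

```text
7.25 spool (np.float64(1.0), (-4.6, 11), (-4.1, 11)) tilt 0.004 pos [0.5719 0.2095 0.2116] F [ 0.1 -0.7 -9.4]
7.3 spool (np.float64(1.0), (-4.1, 11), (-3.6, 11)) tilt 0.004 pos [0.5718 0.2096 0.2116] F [-0.  -0.1 -8.8]
```

Call:
carry_out --pt "-0.06 -0.01 0 0 0 0 0" --pt "-0.12 -0.02 0 0 0.01 0 0" --pt "-0.18 -0.03 0 0 0.02 0 0" --pt "-0.24 -0.04 0 0 0.03 0 0"

```text
time: 7.75
position: [0.5718, 0.21, 0.2116]
tool_rot: [3.132, 0.246, -0.0]
ft_force: [-0.3, 0.4, -9.3]
grip_width: 0.179
grip_force: 60.0
```

```bash
python3 -c "
from track import *
s,w=snap(2);grab('side','g.png')"
```

```text
7.75 spool (np.float64(1.0), (-3.7, 11), (-3.3, 11)) tilt -0.0001 pos [0.5718 0.21   0.2116] F [-0.3  0.4 -9.3]
7.8 spool (np.float64(1.0), (-3.7, 11), (-3.1, 11)) tilt -0.0001 pos [0.5718 0.2101 0.2116] F [ 0.5  0.1 -9.5]
```

View pics/g.png

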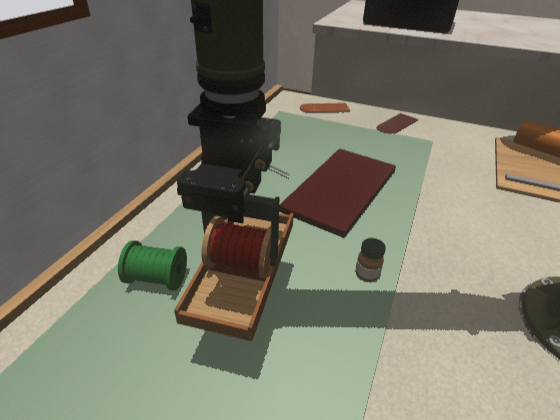

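Side view: the spool sits under the handle on the strip near (238,248). Wrist tracking puts it at rest with y ≈ +3 mm. I'll hold for over 3 s.

Call:
carry_out --pt "0 0 0 0 0 0 0" --pt "0 0 0 0 0 0 0" --pt "0 0 0 0 0 0 0" --pt "0 0 0 0 0 0 0" --pt "0 0 0 0 0 0 0" --pt "0 0 0 0 0 0 0" --pt "0 0 0 0 0 0 0" --pt "0 0 0 0 0 0 0" --pt "0 0 0 0 0 0 0" --pt "0 0 0 0 0 0 0" --pt "0 0 0 0 0 0 0" --pt "0 0 0 0 0 0 0"

```text
time: 9.1
position: [0.5718, 0.21, 0.2116]
tool_rot: [3.132, 0.246, -0.0]
ft_force: [-0.0, -0.2, -9.9]
grip_width: 0.178
grip_force: 60.0
```

Call:
carry_out --pt "0 0 0 0 0 0 0" --pt "0 0 0 0 0 0 0" --pt "0 0 0 0 0 0 0" --pt "0 0 0 0 0 0 0" --pt "0 0 0 0 0 0 0" --pt "0 0 0 0 0 0 0" --pt "0 0 0 0 0 0 0" --pt "0 0 0 0 0 0 0" --pt "0 0 0 0 0 0 0" --pt "0 0 0 0 0 0 0" --pt "0 0 0 0 0 0 0" --pt "0 0 0 0 0 0 0"

```text
time: 10.3
position: [0.5718, 0.21, 0.2116]
tool_rot: [3.132, 0.247, -0.0]
ft_force: [0.6, -0.1, -10.2]
grip_width: 0.177
grip_force: 60.0
```

Call:
carry_out --pt "0 0 0 0 0 0 0" --pt "0 0 0 0 0 0 0" --pt "0 0 0 0 0 0 0" --pt "0 0 0 0 0 0 0" --pt "0 0 0 0 0 0 0" --pt "0 0 0 0 0 0 0" --pt "0 0 0 0 0 0 0" --pt "0 0 0 0 0 0 0" --pt "0 0 0 0 0 0 0" --pt "0 0 0 0 0 0 0"

```text
time: 11.3
position: [0.5718, 0.21, 0.2116]
tool_rot: [3.132, 0.247, -0.0]
ft_force: [-0.4, 0.1, -8.9]
grip_width: 0.18
grip_force: 60.0
```

```bash
python3 -c "
from track import *
s,w=snap(2)"
```

```text
11.3 spool (np.float64(1.0), (-3.6, 11), (-3.3, 11)) tilt -0.0001 pos [0.5718 0.21   0.2116] F [-0.4  0.1 -8.9]
11.35 spool (np.float64(1.0), (-3.6, 11), (-3.3, 11)) tilt -0.0001 pos [0.5718 0.21   0.2116] F [-0.3 -0.1 -9.6]
```

Run:
```python
import numpy as np
n=84;t=np.arange(n+1)/n;s=10*t**3-15*t**4+6*t**5
D=np.array([-18.1,-5.70,-42.45]);P=(s[:,None]*D).round(2)
for k in range(7):
    print(k,[[0,0,*map(float,(P[12*k+i]-P[12*k]).round(2)),0,0] for i in range(1,13)])
```

```text
0 [[0, 0, 0.0, 0.0, 0.0, 0, 0], [0, 0, 0.0, 0.0, -0.01, 0, 0], [0, 0, -0.01, 0.0, -0.02, 0, 0], [0, 0, -0.02, -0.01, -0.04, 0, 0], [0, 0, -0.03, -0.01, -0.08, 0, 0], [0, 0, -0.06, -0.02, -0.14, 0, 0], [0, 0, -0.09, -0.03, -0.22, 0, 0], [0, 0, -0.13, -0.04, -0.32, 0, 0], [0, 0, -0.19, -0.06, -0.44, 0, 0], [0, 0, -0.25, -0.08, -0.59, 0, 0], [0, 0, -0.33, -0.1, -0.78, 0, 0], [0, 0, -0.42, -0.13, -0.99, 0, 0]]
1 [[0, 0, -0.1, -0.04, -0.24, 0, 0], [0, 0, -0.22, -0.07, -0.52, 0, 0], [0, 0, -0.35, -0.11, -0.83, 0, 0], [0, 0, -0.5, -0.16, -1.17, 0, 0], [0, 0, -0.66, -0.21, -1.55, 0, 0], [0, 0, -0.84, -0.27, -1.96, 0, 0], [0, 0, -1.03, -0.33, -2.41, 0, 0], [0, 0, -1.23, -0.39, -2.89, 0, 0], [0, 0, -1.45, -0.46, -3.4, 0, 0], [0, 0, -1.69, -0.53, -3.95, 0, 0], [0, 0, -1.94, -0.61, -4.54, 0, 0], [0, 0, -2.2, -0.69, -5.15, 0, 0]]
2 [[0, 0, -0.27, -0.09, -0.65, 0, 0], [0, 0, -0.56, -0.18, -1.33, 0, 0], [0, 0, -0.87, -0.28, -2.03, 0, 0], [0, 0, -1.18, -0.38, -2.77, 0, 0], [0, 0, -1.5, -0.48, -3.53, 0, 0], [0, 0, -1.84, -0.58, -4.32, 0, 0], [0, 0, -2.18, -0.69, -5.13, 0, 0], [0, 0, -2.54, -0.8, -5.9
[... 1117 characters left out ...]
 0], [0, 0, -1.17, -0.36, -2.74, 0, 0], [0, 0, -1.36, -0.42, -3.19, 0, 0], [0, 0, -1.54, -0.48, -3.6, 0, 0], [0, 0, -1.7, -0.53, -3.98, 0, 0], [0, 0, -1.85, -0.58, -4.32, 0, 0], [0, 0, -1.98, -0.62, -4.63, 0, 0], [0, 0, -2.1, -0.65, -4.91, 0, 0], [0, 0, -2.2, -0.69, -5.15, 0, 0]]
6 [[0, 0, -0.09, -0.03, -0.21, 0, 0], [0, 0, -0.17, -0.05, -0.4, 0, 0], [0, 0, -0.23, -0.07, -0.55, 0, 0], [0, 0, -0.29, -0.09, -0.67, 0, 0], [0, 0, -0.33, -0.1, -0.77, 0, 0], [0, 0, -0.36, -0.11, -0.85, 0, 0], [0, 0, -0.39, -0.12, -0.91, 0, 0], [0, 0, -0.4, -0.12, -0.95, 0, 0], [0, 0, -0.41, -0.13, -0.97, 0, 0], [0, 0, -0.42, -0.13, -0.98, 0, 0], [0, 0, -0.42, -0.13, -0.99, 0, 0], [0, 0, -0.42, -0.13, -0.99, 0, 0]]
```

Call:
carry_out --pt "0 0 -0.02 -0.01 -0.04 0 0" --pt "0 0 -0.03 -0.01 -0.08 0 0" --pt "0 0 -0.06 -0.02 -0.14 0 0" --pt "0 0 -0.09 -0.03 -0.22 0 0" --pt "0 0 -0.13 -0.04 -0.32 0 0" --pt "0 0 -0.19 -0.06 -0.44 0 0" --pt "0 0 -0.25 -0.08 -0.59 0 0" --pt "0 0 -0.33 -0.1 -0.78 0 0" --pt "0 0 -0.42 -0.13 -0.99 0 0"

```text
time: 12.3
position: [0.5705, 0.1999, 0.2116]
tool_rot: [3.133, 0.235, -0.0]
ft_force: [0.0, -0.6, -8.9]
grip_width: 0.181
grip_force: 60.0
```

Call:
carry_out --pt "0 0 -0.1 -0.04 -0.24 0 0" --pt "0 0 -0.22 -0.07 -0.52 0 0" --pt "0 0 -0.35 -0.11 -0.83 0 0" --pt "0 0 -0.5 -0.16 -1.17 0 0" --pt "0 0 -0.66 -0.21 -1.55 0 0" --pt "0 0 -0.84 -0.27 -1.96 0 0" --pt "0 0 -1.03 -0.33 -2.41 0 0" --pt "0 0 -1.23 -0.39 -2.89 0 0" --pt "0 0 -1.45 -0.46 -3.4 0 0" --pt "0 0 -1.69 -0.53 -3.95 0 0" --pt "0 0 -1.94 -0.61 -4.54 0 0" --pt "0 0 -2.2 -0.69 -5.15 0 0"

```text
time: 13.5
position: [0.5636, 0.148, 0.2116]
tool_rot: [3.137, 0.174, 0.0]
ft_force: [-0.2, -0.4, -9.3]
grip_width: 0.18
grip_force: 60.0
```

Call:
carry_out --pt "0 0 -0.27 -0.09 -0.65 0 0" --pt "0 0 -0.56 -0.18 -1.33 0 0" --pt "0 0 -0.87 -0.28 -2.03 0 0" --pt "0 0 -1.18 -0.38 -2.77 0 0" --pt "0 0 -1.5 -0.48 -3.53 0 0" --pt "0 0 -1.84 -0.58 -4.32 0 0" --pt "0 0 -2.18 -0.69 -5.13 0 0" --pt "0 0 -2.54 -0.8 -5.96 0 0" --pt "0 0 -2.9 -0.92 -6.81 0 0" --pt "0 0 -3.28 -1.04 -7.69 0 0" --pt "0 0 -3.65 -1.16 -8.57 0 0" --pt "0 0 -4.04 -1.28 -9.48 0 0"

```text
time: 14.7
position: [0.5507, 0.053, 0.2116]
tool_rot: [3.141, 0.063, 0.0]
ft_force: [-0.5, 0.6, -9.0]
grip_width: 0.179
grip_force: 60.0
```

Call:
carry_out --pt "0 0 -0.39 -0.12 -0.91 0 0" --pt "0 0 -0.78 -0.24 -1.84 0 0" --pt "0 0 -1.18 -0.37 -2.77 0 0" --pt "0 0 -1.58 -0.5 -3.71 0 0" --pt "0 0 -1.99 -0.62 -4.66 0 0" --pt "0 0 -2.39 -0.75 -5.6 0 0" --pt "0 0 -2.79 -0.88 -6.55 0 0" --pt "0 0 -3.2 -1.0 -7.5 0 0" --pt "0 0 -3.6 -1.13 -8.44 0 0" --pt "0 0 -4.0 -1.26 -9.37 0 0" --pt "0 0 -4.39 -1.38 -10.3 0 0" --pt "0 0 -4.78 -1.5 -11.21 0 0"

```text
time: 15.9
position: [0.5357, -0.0591, 0.2116]
tool_rot: [3.141, -0.068, -0.0]
ft_force: [0.4, 0.3, -7.8]
grip_width: 0.179
grip_force: 60.0
```

Call:
carry_out --pt "0 0 -0.39 -0.12 -0.91 0 0" --pt "0 0 -0.76 -0.24 -1.79 0 0" --pt "0 0 -1.14 -0.36 -2.67 0 0" --pt "0 0 -1.5 -0.48 -3.52 0 0" --pt "0 0 -1.86 -0.59 -4.35 0 0" --pt "0 0 -2.2 -0.7 -5.16 0 0" --pt "0 0 -2.54 -0.8 -5.95 0 0" --pt "0 0 -2.86 -0.9 -6.71 0 0" --pt "0 0 -3.17 -1.0 -7.45 0 0" --pt "0 0 -3.48 -1.1 -8.15 0 0" --pt "0 0 -3.77 -1.19 -8.83 0 0" --pt "0 0 -4.04 -1.28 -9.48 0 0"

```text
time: 17.1
position: [0.523, -0.1536, 0.2116]
tool_rot: [3.137, -0.178, -0.0]
ft_force: [0.0, -0.4, -9.7]
grip_width: 0.179
grip_force: 60.0
```

Call:
carry_out --pt "0 0 -0.26 -0.08 -0.61 0 0" --pt "0 0 -0.51 -0.16 -1.2 0 0" --pt "0 0 -0.75 -0.23 -1.75 0 0" --pt "0 0 -0.97 -0.3 -2.26 0 0" --pt "0 0 -1.17 -0.36 -2.74 0 0" --pt "0 0 -1.36 -0.42 -3.19 0 0" --pt "0 0 -1.54 -0.48 -3.6 0 0" --pt "0 0 -1.7 -0.53 -3.98 0 0" --pt "0 0 -1.85 -0.58 -4.32 0 0" --pt "0 0 -1.98 -0.62 -4.63 0 0" --pt "0 0 -2.1 -0.65 -4.91 0 0" --pt "0 0 -2.2 -0.69 -5.15 0 0"

```text
time: 18.3
position: [0.5161, -0.2048, 0.2116]
tool_rot: [3.132, -0.238, -0.0]
ft_force: [0.7, -0.7, -8.9]
grip_width: 0.177
grip_force: 60.0
```

Call:
carry_out --pt "0 0 -0.09 -0.03 -0.21 0 0" --pt "0 0 -0.17 -0.05 -0.4 0 0" --pt "0 0 -0.23 -0.07 -0.55 0 0" --pt "0 0 -0.29 -0.09 -0.67 0 0" --pt "0 0 -0.33 -0.1 -0.77 0 0" --pt "0 0 -0.36 -0.11 -0.85 0 0" --pt "0 0 -0.39 -0.12 -0.91 0 0" --pt "0 0 -0.4 -0.12 -0.95 0 0" --pt "0 0 -0.41 -0.13 -0.97 0 0" --pt "0 0 -0.42 -0.13 -0.99 0 0" --pt "0 0 -0.42 -0.13 -0.99 0 0"

```text
time: 19.4
position: [0.5148, -0.2145, 0.2116]
tool_rot: [3.132, -0.249, -0.0]
ft_force: [0.6, -0.3, -9.6]
grip_width: 0.177
grip_force: 60.0
```

Run:
```python
from track import *
s,w=snap(2)
a=grab('scene');b=grab('side')
cv2.imwrite('pics/i.png',cv2.resize(np.vstack([np.hstack([a['pixels'],b['pixels']]),np.hstack([w['pixels'],w['pixels']*0])]),(800,600))[:,:,::-1])
```

```text
19.4 spool (np.float64(1.0), (-3.7, 11), (-3.2, 11)) tilt -0.0001 pos [ 0.5148 -0.2145  0.2116] F [ 0.6 -0.3 -9.6]
19.45 spool (np.float64(1.0), (-3.8, 11), (-3.1, 11)) tilt -0.0001 pos [ 0.5148 -0.2145  0.2116] F [ 0.3 -0.  -8.9]
```

View pics/i.png

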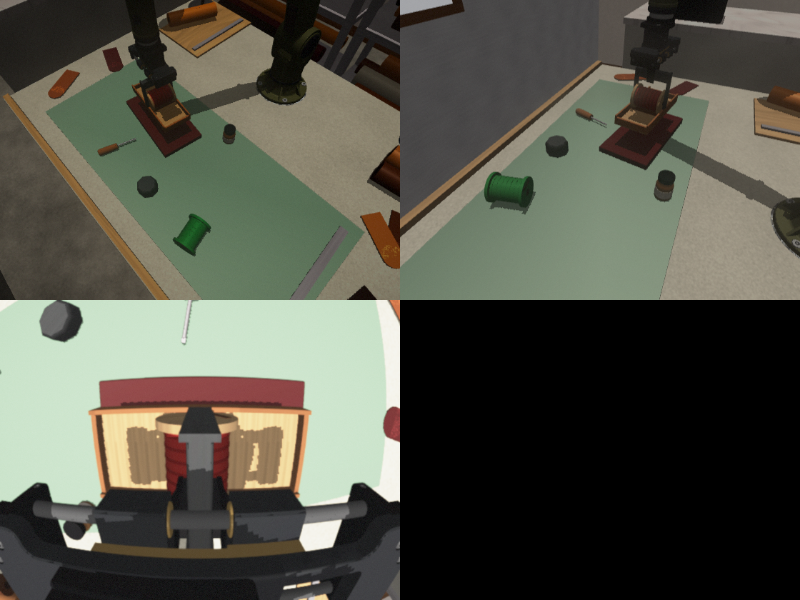

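Scene and side views show the tray over the board, aligned with it, and the spool on the strip; the wrist view shows the board's far edge centred on the tray (columns 100-304). I'll check the board corners and lower most of the way.

Call:
carry_out --pt "0 0 0 0 0 -0.3 0" --pt "0 0 0 0 0 -0.9 0" --pt "0 0 0 0 0 -1.8 0" --pt "0 0 0 0 0 -2.8 0" --pt "0 0 0 0 0 -3.8 0" --pt "0 0 0 0 0 -4.8 0" --pt "0 0 0 0 0 -5.7 0" --pt "0 0 0 0 0 -6.4 0" --pt "0 0 0 0 0 -6.9 0" --pt "0 0 0 0 0 -7.2 0" --pt "0 0 0 0 0 -7.3 0" --pt "0 0 0 0 0 -7.3 0"

```text
time: 20.8
position: [0.515, -0.2146, 0.1388]
tool_rot: [3.132, -0.249, 0.001]
ft_force: [-0.9, 0.6, -9.1]
grip_width: 0.176
grip_force: 60.0
```

Run:
```python
from track import *
s0=dict(position=np.array([.5148,-.2145,.2116]),tool_rot=np.array([3.132,-.249,0]))
s,w=snap(2)
A,B=[wonz(w,s0,u*1.4,(v-300)*1.4,.02) for u,v in((100,381),(304,377))]
print(A,B,(A+B)/2,np.degrees(np.arctan2(A[0]-B[0],A[1]-B[1])),np.linalg.norm(A-B))
e=(A-B)/np.linalg.norm(A-B);print('centre',(A+B)/2-.085*np.array([abs(e[1]),-e[0]*np.sign(e[1]),0]))
```

```text
20.8 spool (np.float64(1.0), (-3.7, 11), (-3.2, 11)) tilt -0.0001 pos [ 0.515  -0.2146  0.1388] F [-0.9  0.6 -9.1]
20.85 spool (np.float64(1.0), (-3.8, 11), (-3.2, 11)) tilt -0.0001 pos [ 0.5151 -0.2146  0.1389] F [-0.5  0.3 -9.1]
[ 0.62368994 -0.07046194  0.02      ] [ 0.57964653 -0.39408164  0.02      ] [ 0.60166823 -0.23227179  0.02      ] 7.750122856432409 0.326603021901505
centre [ 0.51744466 -0.22080928  0.02      ]
```

Call:
carry_out --pt "0 0 0 0 0 -0.15 0" --pt "0 0 0 0 0 -0.3 0" --pt "0 0 0 0 0 -0.42 0" --pt "0 0 0 0 0 -0.5 0" --pt "0 0 0 0 0 -0.55 0" --pt "0 0 0 0 0 -0.6 0" --pt "0 0 0 0 0 -0.65 0" --pt "0 0 0 0 0 -0.68 0" --pt "0 0 0 0 0 -0.68 0"

```text
time: 21.8
position: [0.5148, -0.2145, 0.1318]
tool_rot: [3.132, -0.249, -0.0]
ft_force: [0.8, -0.8, -9.3]
grip_width: 0.175
grip_force: 60.0
```

Call:
carry_out --pt "0 0 0 0 0 -0.03 0" --pt "0 0 0 0 0 -0.05 0" --pt "0 0 0 0 0 -0.05 0"

```text
time: 22.1
position: [0.515, -0.2146, 0.1316]
tool_rot: [3.132, -0.249, 0.001]
ft_force: [-0.1, 0.1, -7.4]
grip_width: 0.174
grip_force: 60.0
```

Just touching (-7.4 N). A little further, then ease the grip and open.

Call:
carry_out --pt "0 0 0 0 0 -0.02 0" --pt "0 0 0 0 0 -0.04 0" --pt "0 0 0 0 0 -0.05 0" --pt "0 0 0 0 0 -0.05 0"

```text
time: 22.5
position: [0.515, -0.2146, 0.1315]
tool_rot: [3.132, -0.249, 0.001]
ft_force: [-2.7, 1.2, -0.5]
grip_width: 0.178
grip_force: 60.0
```

```bash
python3 -c "
from track import *
s,w=snap(2)"
```

```text
22.5 spool (np.float64(1.0), (-3.8, 11), (-3.2, 11)) tilt 0.0 pos [ 0.515  -0.2146  0.1315] F [-2.7  1.2 -0.5]
22.55 spool (np.float64(1.0), (-3.8, 11), (-3.1, 11)) tilt 0.0 pos [ 0.515  -0.2146  0.1315] F [-3.   0.3 -0.1]
```

Call:
carry_out --pt "0 0 0 0 0 0 0" --pt "0 0 0 0 0 0 0" --pt "0 0 0 0 0 0 0" --squeeze 5

```text
time: 22.9
position: [0.515, -0.2145, 0.1315]
tool_rot: [-3.132, 0.249, -0.001]
ft_force: [-3.8, 2.4, 4.5]
grip_width: 0.183
grip_force: 5.0
```

Call:
carry_out --pt "0 0 0 0 0 0 0.22" --pt "0 0 0 0 0 0 0.27" --pt "0 0 0 0 0 0 0.35" --pt "0 0 0 0 0 0 0.45" --pt "0 0 0 0 0 0 0.6" --pt "0 0 0 0 0 0 0.8" --pt "0 0 0 0 0 0 0.8" --pt "0 0 0 0 0 0 0.8" --pt "0 0 0 0 0 0 0.8"

```text
time: 23.8
position: [0.5148, -0.2145, 0.1308]
tool_rot: [3.132, -0.249, 0.0]
ft_force: [-0.5, 0.3, -0.1]
grip_width: 0.771
grip_force: 0.0
```

```bash
python3 -c "
from track import *
s,w=snap(2);print(s['grip_width'])"
```

```text
23.8 spool (np.float64(1.0), (-4.0, 11), (-3.0, 11)) tilt -0.0001 pos [ 0.5148 -0.2145  0.1308] F [-0.5  0.3 -0.1]
23.85 spool (np.float64(1.0), (-4.0, 11), (-3.1, 11)) tilt -0.0001 pos [ 0.5148 -0.2145  0.1308] F [-0.9 -0.  -0.3]
0.7831762173485174
```

Released with the spool still in place. Raise straight up and check.

Call:
carry_out --pt "0 0 0 0 0 0.3 0.8" --pt "0 0 0 0 0 1 0.8" --pt "0 0 0 0 0 2.2 0.8" --pt "0 0 0 0 0 3.8 0.8" --pt "0 0 0 0 0 5.5 0.8" --pt "0 0 0 0 0 7.5 0.8" --pt "0 0 0 0 0 9 0.8" --pt "0 0 0 0 0 10 0.8" --pt "0 0 0 0 0 10 0.8" --pt "0 0 0 0 0 10 0.8"

```text
time: 24.9
position: [0.5146, -0.2144, 0.2304]
tool_rot: [-3.132, 0.249, 0.001]
ft_force: [-0.5, 0.1, -0.9]
grip_width: 0.801
grip_force: 0.0
```

Run:
```python
from track import *
s=ctrl.get_state();w=grab('wrist');a=grab('scene');b=grab('side')
cv2.imwrite('pics/j.png',cv2.resize(np.vstack([np.hstack([a['pixels'],b['pixels']]),np.hstack([w['pixels'],w['pixels']*0])]),(800,600))[:,:,::-1])
```

```text
(no output)
```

View pics/j.png

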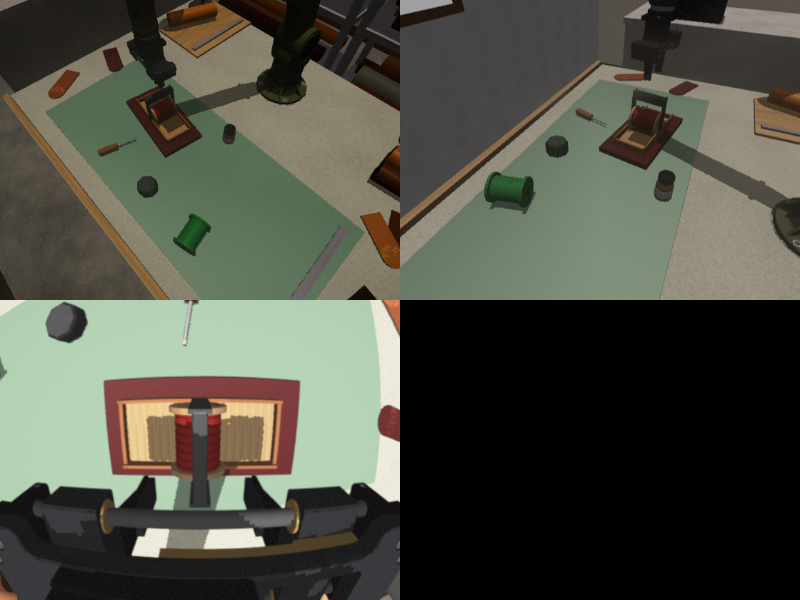

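The wrist view shows the tray (columns 118-282) centred on the board (104-299) and parallel to it. The spool is on the strip at (200,440), the gripper is clear, and the bystanders haven't moved. Handing in.

```bash
python3 -c "
from bench import ctrl
print(ctrl.close_job())"
```

```text
the job is handed in; nothing more can be done
None
```

The job is handed in at about 25 s on the robot's clock, with no verdict returned: the tray stands centred and lengthwise on the dark red board, released, with the spool at rest about 3 mm from the middle of the strip, and the weight, jar and awl were not touched.

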